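Charge the tumbling barrel

TASK

Charge the tumbling barrel for polishing: unscrew its cap, lift it off and lay it bar side up on the black rubber mat. Then tip the cup of white ceramic media into the barrel, and after all of that the cup of brass castings, so that the castings land on the media; every piece must end up inside the barrel, so pick up any that spill. Stand both empty cups upright on the cork mat again, let go of everything, and do not disturb the hammer, the ring mandrel or the jar.

Things in the scene. Friction and masses are not known exactly. Their poses are not given: they have to be found in the camera images.
- barrel: aluminium tumbling barrel bolted upright to the bench on a round foot plate 140 mm across. Body 124 mm across up to z 98, then a threaded neck 92 mm across (101 over the threads) up to the rim at z 135. Bore 83 mm across, straight, inner floor at z 14. Origin on the bench on its axis, z up. Cannot move
- barrel_floor (a point): centre of the barrel's inner floor, 14 mm above the bench
- barrel_mouth (a point): centre of the barrel's open mouth, level with the rim, 135 mm above the bench
- cap: black screw cap, 117 mm across, 34 mm tall plus a grip bar along its x axis: 84 long, 16 thick (y), z 34 to 61 mm. Origin at the centre of the skirt's lower edge, z up; shut, it is 106 mm above the bench. Turned anticlockwise from above it rises 30 mm per turn and comes free after about 3.8 rad (18 mm up), not before; it stays put between turns. 220 g
- cap_bar (a point): top of the cap's grip bar, on the cap's axis, 61 mm above the cap's origin; shares the cap's axes
- media_cup: steel cup holding the white ceramic tumbling media, 60 mm tall, 140 g empty. Origin under its floor, z up, spout to -x. Walls 4 mm, flat parallel sides at y -29 and 29 (50 mm apart inside), floor from x -36 to the upright back wall at x 40 to 44; front wall slopes out at 45 degrees from x -36 to the lip. Grip it across the sides (x -20 to 30); tipped 95 to 110 degrees lip down it empties
- media_cup_lip (a point): middle of the spout lip of this cup: cup frame x -92, z 60 mm; the taller of the two cups
- casting_cup: steel cup holding the brass castings, 48 mm tall, 140 g empty. Origin under its floor, z up, spout to -x. Walls 4 mm, flat parallel sides at y -29 and 29 (50 mm apart inside), floor from x -36 to the upright back wall at x 40 to 44; front wall slopes out at 45 degrees from x -36 to the lip. Grip it across the sides (x -20 to 30); tipped 95 to 110 degrees lip down it empties
- casting_cup_lip (a point): middle of the spout lip of this cup: cup frame x -80, z 48 mm; the lower of the two cups
- rubber_mat: black rubber mat fixed on the bench, 170 x 170 mm, 6 mm thick; origin at the centre of its underside, z up. The cap goes here
- cork_mat: cork mat fixed on the bench, 250 mm (x) by 300 mm (y), 6 mm thick, on which both cups stand; origin at the centre of its underside, z up
- hammer: bystander: hammer lying on the far side, 220 mm long, wooden handle
- mandrel: bystander: tapered steel ring mandrel standing on its foot, 140 mm tall, foot 48 mm across
- jar: bystander: glass jar with a steel lid, 64 mm across, 90 mm tall
- media0: piece of tumbling media: white ceramic cylinder 20 mm across, 20 mm long, 16 g, origin at the centre of one flat end, z along its axis; starts standing in the media cup. 3 to 5 of these are present
- media1: piece of tumbling media: white ceramic cylinder 20 mm across, 20 mm long, 16 g, origin at the centre of one flat end, z along its axis; starts standing in the media cup. 3 to 5 of these are present
- media2: piece of tumbling media: white ceramic cylinder 20 mm across, 20 mm long, 16 g, origin at the centre of one flat end, z along its axis; starts standing in the media cup. 3 to 5 of these are present
- media3: piece of tumbling media: white ceramic cylinder 20 mm across, 20 mm long, 16 g, origin at the centre of one flat end, z along its axis; starts standing in the media cup. 3 to 5 of these are present
- media4: piece of tumbling media: white ceramic cylinder 20 mm across, 20 mm long, 16 g, origin at the centre of one flat end, z along its axis; starts standing in the media cup. 3 to 5 of these are present
- casting0: brass casting: rounded block 24 (x) x 18 (y) x 14 mm (z), 30 g, origin at the centre of its underside; starts in the casting cup. 2 to 4 of these are present
- casting1: brass casting: rounded block 24 (x) x 18 (y) x 14 mm (z), 30 g, origin at the centre of its underside; starts in the casting cup. 2 to 4 of these are present
- casting2: brass casting: rounded block 24 (x) x 18 (y) x 14 mm (z), 30 g, origin at the centre of its underside; starts in the casting cup. 2 to 4 of these are present
- casting3: brass casting: rounded block 24 (x) x 18 (y) x 14 mm (z), 30 g, origin at the centre of its underside; starts in the casting cup. 2 to 4 of these are present

How it is judged:
By the outcome, as a careful person would: the job done as asked, in the order asked, and still so for the second after the job is handed in, with the robot touching nothing.
Of media0, media1, media2, media3, media4 only 3 to 5 are there at a start; the rules pass over those that are not, and their reading is None.
Of casting0, casting1, casting2, casting3 only 2 to 4 are there at a start; the rules pass over those that are not, and their reading is None.
At some moment in a run one of media_cup, casting_cup may be knocked a few centimetres aside while the robot is not near it.
It also fails if it takes over 210 s, if anything falls off the work surface, if the arm or the gripper's body presses on something with over 40 N, if the wrist force passes 120 N, or if a joint passes its speed limit or range.

ROBOT

A 6-joint arm with a two-finger parallel gripper is mounted at the origin on the work surface. World frame = base frame: x ahead of the robot, y to its left, z up, the work surface at z = 0. Lengths are in mm, angles in rad, forces in N, time in s.
With the tool pointing down it reaches from about 300 to 950 mm from the base axis. Payload 3.1 kg.
Tool frame: the origin (TCP) lies between the finger pads; the fingertips stand 19 mm ahead of it and the grasp point (between the pads) is the TCP; z points along the fingers, y is the line along which they close (so a half turn about z gives the same grasp; the last joint's range is limited). The gripper opens to 85 mm and grips with 20 to 120 N. Pads are 22 mm wide; open, the fingers measure 114 mm over their backs; the gripper's body (76 mm by 85 mm) begins 54 mm behind the grasp point. The pads swing forward as they close: fully open they stand 13 mm farther back than shut.
Start: joints at [1.192, 0.308, 1.634, -0, 1.2, -0.07], TCP at [189.973, 595.435, 250.272] pointing down, gripper open.
Joint ranges: [-3.06, 3.06], [-0.79, 1.96], [0.05, 2.63], [-1.19, 4.34], [0.05, 2.64], [-2.94, 2.94]. Speed limits (rad/s): [2.79, 2.79, 3.14, 3.14, 3.14, 3.14].

INTERFACE

Orientations are given as a unit quaternion [x, y, z, w].
In Python, from cell import bot gives the robot as it stands.
- The arm moves only by the shell command python3 -m inch 'ROWS' [OPENING] [FORCE]. ROWS is JSON, a list of rows, each a list of 2 entries, a list of its own where there are three numbers: the shift along the world's x, y, z in mm, then the turn, a rotation vector about the world's x, y, z in rad. In form: [[[tx, ty, tz], [ax, ay, az]], ...]. A call has 1 to 12 rows; each row is the pose to reach, as a shift and turn from the pose commanded when the call began; what a row does not reach only later rows make up. A row lasts 1/8 s, in which the tool goes at most 62.5 mm and 10.7 degrees, less where a joint would pass 70% of its speed; a pose out of reach is approached as far as the arm can. A call with a gripper value outside its range is refused whole. OPENING is the opening in per cent of the stroke, from 0 (shut) to 100 (fully open), set as the call begins (- or left out, the last holds). The fingers move at their own pace and stop on an object; FORCE is the grip in N (left out, the last holds). Time passes only in rows, so rows that repeat a pose let the fingers close. It gives the time, the measured TCP pose, the force, the opening and the grip force at its end, in the units of the state.
- bot.observe(): the state, without advancing time (a new reading comes with each control period).
- bot.read_camera(name): name is "scene" or "top" or "wrist"; returns a dict with "pixels" (384x512x3 uint8, blue, green, red), "range_z" (384x512 float32, mm along the optical axis (not along the pixel's ray), 0 where there is no reading), "vertical_fov" (degrees; the focal length in pixels is half the picture's height over the tangent of half this angle, whatever the lens; pixels are square), "cx", "cy" (the principal point, pixels), "distortion" ([k1, k2, p1, p2, k3] as OpenCV has them; the pictures are not rectified), "extrinsics" (4x4, takes a point from world to camera coordinates). Camera axes: x right, y down, z forward; pixel columns grow to the right and rows downward; lengths in mm; the calibration is good to about 2 mm. A picture is of the moment at which its call begins.
- bot.finish_job(): hands the job in; it is judged then, once.
The state is a dict: "t": time; "joints": joint angles; "joint_vel": joint speeds; "joint_torque": joint torques, N m; "position": TCP position; "ee_rot": TCP orientation; "wrist_force": force on the tool from outside, world axes, zero at the start; "wrist_torque": the same for the moment, N m; "width": opening from 0.0 (shut) to 1.0 (fully open); "gripper_force": force on a finger pad.
Only numpy, scipy, OpenCV 4.12 (cv2) and the standard library are available. Lean on these libraries where they do the work, as an engineer would, in place of code of your own. Each camera call takes 0.05 s, during which the arm holds its last target. There are 200 camera calls.

## Working session

There is one attempt and no reset: what is moved stays moved. The work goes in short steps, Python scripts to look and compute and a shell command to move; the robot and the scene stay as the last step left them, time stands still between calls to the robot, and variables do not carry over. Pictures are saved under pics/ and viewed, at most 14 in all, crops included, and the job is handed in when it is done.

```bash
ls; mkdir -p pics; cat > h.py <<'E'
import numpy as np, cv2
from cell import bot
def cam(n,save=None):
    c=bot.read_camera(n); c['img']=np.ascontiguousarray(c['pixels'])
    f=192/np.tan(np.radians(c['vertical_fov'])/2)
    c['K']=np.array([[f,0,c['cx']],[0,f,c['cy']],[0,0,1]]);c['D']=np.array(c['distortion'],float)
    c['E']=np.array(c['extrinsics'])
    if save: cv2.imwrite('pics/'+save,c['img'])
    return c
def ray(c,uv):
    p=cv2.undistortPoints(np.array(uv,float).reshape(-1,1,2),c['K'],c['D']).reshape(-1,2)
    R=c['E'][:3,:3];t=c['E'][:3,3]
    return -R.T@t, np.c_[p,np.ones(len(p))]@R   # origin, dirs (unit z)
def onz(c,uv,z):
    o,d=ray(c,uv); return o+d*((z-o[2])/d[:,2])[:,None]
def cloud(c):
    h,w=c['range_z'].shape; v,u=np.mgrid[:h,:w]
    o,d=ray(c,np.c_[u.ravel(),v.ravel()]); return (o+d*c['range_z'].reshape(-1,1)).reshape(h,w,3)
def proj(c,P):
    E=c['E'];return cv2.projectPoints(np.array(P,float).reshape(-1,1,3),cv2.Rodrigues(E[:3,:3])[0],E[:3,3],c['K'],c['D'])[0].reshape(-1,2)
E
python3 - <<'E'
from h import *
for n in('scene','top','wrist'):
    c=cam(n,n+'0.png'); print(n,c['vertical_fov'],c['D'],(-c['E'][:3,:3].T@c['E'][:3,3]).round(),c['E'][2,:3].round(2))
a=[cv2.imread(f'pics/{n}0.png') for n in('top','scene')]
s=bot.observe();print({k:np.round(v,3) for k,v in s.items()})
E
```

```text
pics
scene 46.75039236604012 [-0.13521316  0.          0.          0.          0.        ] [1104.  598. 1163.] [-0.41 -0.42 -0.81]
top 52.19929080120866 [-0.10443321  0.          0.          0.          0.        ] [ 493.   16. 1125.] [ 0.1  -0.   -0.99]
wrist 64.77229325529089 [-0.05926813  0.          0.          0.          0.        ] [120. 618. 372.] [ 0.27 -0.09 -0.96]
{'t': np.float64(0.15), 'joints': array([ 1.192,  0.309,  1.635,  0.   ,  1.2  , -0.07 ]), 'joint_vel': array([ 0.001, -0.002, -0.003, -0.002, -0.001,  0.001]), 'joint_torque': array([-0.0000e+00, -4.1580e+01, -2.7715e+01, -0.0000e+00,  6.0000e-03,
       -0.0000e+00]), 'position': array([189.743, 594.86 , 249.298]), 'ee_rot': array([ 0.154,  0.988, -0.001, -0.   ]), 'wrist_force': array([-0.011,  0.596,  0.145]), 'wrist_torque': array([ 0.051, -0.014,  0.   ]), 'gripper_force': np.float64(0.0), 'width': np.float64(0.998)}
```

View pics/top0.png

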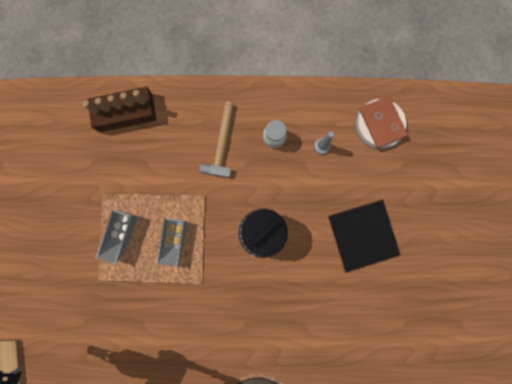

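View pics/scene0.png

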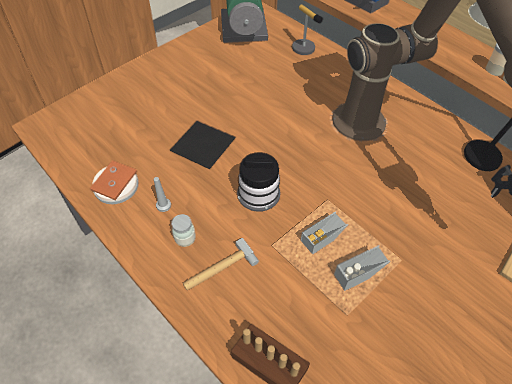

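The top view shows the barrel and cap at about (263,233), the rubber mat at (364,236), the media cup at (117,237) and the casting cup at (172,243). The bystanders are the hammer (222,140), jar (275,134) and mandrel (323,145). The cup spouts point toward the bottom of the image, which is toward the robot.

```bash
cat > m.py <<'E'
from h import *
def blobs(P,m):
    n,l,s,c=cv2.connectedComponentsWithStats(m.astype(np.uint8))
    return [P[l==i] for i in range(1,n) if s[i,4]>40]
if __name__=='__main__':
  for n in('top','scene'):
    c=cam(n);P=cloud(c);g=c['img'].astype(int)
    print(n)
    x,y,z=P[...,0],P[...,1],P[...,2]
    R=(x>250)&(x<850)&(y>-400)&(y<500)&(c['range_z']>0)
    for q in blobs(P,R&(z>18)&(z<260)):
        r=cv2.minAreaRect(q[:,:2].astype(np.float32)); zt=np.percentile(q[:,2],98)
        t=q[q[:,2]>zt-8]; rt=cv2.minAreaRect(t[:,:2].astype(np.float32))
        print(len(q),'rect',np.round(r[0]),np.round(r[1]),round(r[2],1),'zmax',round(zt,1),'toprect',np.round(rt[0],1),np.round(rt[1]),round(rt[2],1))
    for q in blobs(P,R&(z<12)&(z>-6)&(g.max(2)<45)):
        r=cv2.minAreaRect(q[:,:2].astype(np.float32));print('dark',len(q),np.round(r[0]),np.round(r[1]),round(r[2],1),np.median(q[:,2]).round(1))
E
python3 m.py
```

```text
top
1195 rect [837. 395.] [ 53. 181.] 10.7 zmax 130.9 toprect [843.1 449.4] [15. 50.] 1.7
689 rect [761. 112.] [ 88. 183.] 79.8 zmax 30.1 toprect [760.8 112.1] [ 88. 183.] 79.8
1154 rect [ 801. -344.] [ 99. 112.] 0.4 zmax 44.7 toprect [ 814.  -360.2] [106.  92.] 20.6
489 rect [780. -43.] [59. 59.] 41.1 zmax 93.8 toprect [783.  -43.6] [55. 53.] 67.7
174 rect [ 754. -186.] [21. 35.] 0.2 zmax 142.9 toprect [ 758.1 -185.3] [16. 14.] 89.2
1128 rect [490. 395.] [ 62. 141.] 72.7 zmax 69.2 toprect [490.2 394.9] [ 62. 141.] 72.7
1889 rect [506. -11.] [128. 130.] 44.7 zmax 169.1 toprect [506.4 -11.6] [16. 83.] 45.2
736 rect [477. 240.] [ 60. 130.] 81.3 zmax 57.5 toprect [476.9 240.6] [ 60. 130.] 81.3
51 rect [518. 245.] [17. 23.] 76.3 zmax 28.8 toprect [517.8 245.3] [17. 22.] 76.8
53 rect [486. 251.] [17. 23.] 76.2 zmax 29.2 toprect [487.2 250.7] [17. 21.] 74.8
dark 3105 [ 500. -305.] [162. 163.] 17.0 6.4
scene
1912 rect [511.  -6.] [125. 124.] 11.9 zmax 168.6 toprect [508.9  -8. ] [21. 83.] 45.0
746 rect [ 801. -341.] [117.  98.] 90.0 zmax 46.2 toprect [ 816.  -358.7] [106.  97.] 22.1
227 rect [ 764. -178.] [21. 29.] 35.1 zmax 142.8 toprect [ 762.3 -180.2] [12. 14.] 82.3
852 rect [480. 243.] [ 63. 134.] 81.1 zmax 56.9 toprect [479.3 242.9] [ 62. 132.] 80.4
542 rect [787. -38.] [59. 59.] 22.2 zmax 94.1 toprect [785.8 -40.4] [52. 55.] 87.6
620 rect [762. 112.] [ 89. 181.] 79.0 zmax 30.0 toprect [758.3 128.8] [182.  87.] 1.1
1183 rect [492. 397.] [ 63. 145.] 72.4 zmax 69.6 toprect [491.7 396.9] [ 62. 143.] 72.4
795 rect [827. 398.] [ 48. 183.] 0.9 zmax 131.5 toprect [845.4 454.4] [10. 48.] 3.8
```

```bash
cat > st.py <<'E'
from h import *
import json
from scipy.spatial.transform import Rotation as Ro
s=bot.observe(); R=Ro.from_quat(s['ee_rot']).as_matrix()
open('log.jsonl','a').write(json.dumps([list(map(float,s['joints'])),list(map(float,s['position'])),R.tolist()])+'\n')
print('t',round(float(s['t']),2),'q',np.round(s['joints'],2),'p',np.round(s['position'],1),'yaw_y',np.degrees(np.arctan2(R[1,1],R[0,1])).round(1),'toolz',R[:,2].round(3),'F',np.round(s['wrist_force'],1),'w',np.round(s['width'],3),'g',np.round(s['gripper_force'],1))
E
python3 st.py
python3 -m inch '[[[40,-75,0],[0,0,-0.18]],[[80,-150,0],[0,0,-0.36]],[[120,-225,0],[0,0,-0.54]],[[160,-300,0],[0,0,-0.72]],[[200,-375,0],[0,0,-0.9]],[[240,-450,0],[0,0,-1.08]],[[270,-510,0],[0,0,-1.26]],[[295,-560,0],[0,0,-1.44]],[[305,-590,0],[0,0,-1.62]],[[317,-604,0],[0,0,-1.8]],[[317,-604,0],[0,0,-1.81]],[[317,-604,0],[0,0,-1.81]]]' 100 60; python3 st.py
python3 -m inch '[[[0,0,0],[0,0,-0.18]],[[0,0,0],[0,0,-0.36]],[[0,0,0],[0,0,-0.54]],[[0,0,0],[0,0,-0.72]],[[0,0,0],[0,0,-0.9]],[[0,0,0],[0,0,-1.08]],[[0,0,0],[0,0,-1.26]],[[0,0,0],[0,0,-1.44]],[[0,0,0],[0,0,-1.62]],[[0,0,0],[0,0,-1.81]],[[0,0,0],[0,0,-1.81]],[[0,0,0],[0,0,-1.81]]]'; python3 st.py
python3 - <<'E'
from h import *
c=cam('wrist','wcap.png');P=cloud(c);g=c['range_z']
m=(P[...,2]>155)&(P[...,2]<180)&(g>0)
q=P[m];r=cv2.minAreaRect(q[:,:2].astype(np.float32));print(len(q),np.round(r[0],1),np.round(r[1]),r[2],np.median(q[:,2]))
E
```

```text
t 0.25 q [ 1.19  0.31  1.63  0.    1.2  -0.07] p [189.8 595.1 249.7] yaw_y 72.3 toolz [-0.    -0.001 -1.   ] F [-0.   0.1  0.5] w 1.0 g 0.0
t: 1.75
position: [508.6, -12.0, 250.6]
ee_rot: [0.873, 0.487, 0.0, 0.001]
wrist_force: [-0.3, 0.1, -0.2]
width: 1.0
gripper_force: 0.0
t 1.75 q [-0.11  0.08  1.9  -0.    1.15  0.45] p [508.6 -12.  250.6] yaw_y -31.7 toolz [ 0.001 -0.001 -1.   ] F [-0.3  0.1 -0.2] w 1.0 g 0.0
t: 3.25
position: [506.6, -8.0, 250.2]
ee_rot: [0.924, -0.382, -0.0, -0.0]
wrist_force: [-0.1, 0.1, 0.1]
width: 1.001
gripper_force: 0.0
t 3.25 q [-0.1   0.08  1.91  0.    1.16  2.25] p [506.6  -8.  250.2] yaw_y -134.9 toolz [-0.  0. -1.] F [-0.1  0.1  0.1] w 1.001 g 0.0
2393 [506.3 -11.6] [16. 84.] 44.14957046508789 166.31749807094653
```

```bash

python3 -m inch '[[[0,-3,-20],[0,0,0]],[[0,-3,-45],[0,0,0]],[[0,-3,-65],[0,0,0]],[[0,-3,-80],[0,0,0]],[[0,-3,-87],[0,0,0]],[[0,-3,-87],[0,0,0]],[[0,-3,-87],[0,0,0]]]'; python3 st.py
python3 -m inch '[[[0,0,0],[0,0,0]],[[0,0,0],[0,0,0]],[[0,0,0],[0,0,0]],[[0,0,0],[0,0,0]],[[0,0,0],[0,0,0]],[[0,0,0],[0,0,0]]]' 0 60; python3 st.py
```

```text
t: 4.18
position: [507.7, -11.6, 164.1]
ee_rot: [0.924, -0.383, 0.001, -0.0]
wrist_force: [1.4, 0.3, 1.3]
width: 0.999
gripper_force: 0.0
t 4.17 q [-0.11  0.19  1.98  0.    0.97  2.25] p [507.7 -11.6 164.1] yaw_y -135.1 toolz [ 0.002 -0.    -1.   ] F [1.4 0.3 1.3] w 0.999 g 0.0
t: 4.92
position: [507.2, -11.6, 163.6]
ee_rot: [0.924, -0.383, 0.0, -0.0]
wrist_force: [-0.4, -0.3, 2.0]
width: 0.173
gripper_force: 60.7
t 4.92 q [-0.11  0.19  1.98 -0.    0.97  2.25] p [507.2 -11.6 163.6] yaw_y -135.1 toolz [ 0.001 -0.    -1.   ] F [-0.4 -0.3  2. ] w 0.173 g 60.7
```

```bash

python3 -m inch '[[[0,0,0.4],[0,0,0.09]],[[0,0,1.1],[0,0,0.24]],[[0,0,1.9],[0,0,0.4]],[[0,0,2.7],[0,0,0.56]],[[0,0,3.4],[0,0,0.72]],[[0,0,4.2],[0,0,0.88]],[[0,0,5],[0,0,1.04]],[[0,0,5.7],[0,0,1.2]],[[0,0,6.5],[0,0,1.36]],[[0,0,7.3],[0,0,1.52]],[[0,0,8],[0,0,1.68]],[[0,0,8.8],[0,0,1.84]]]'; python3 st.py
```

```text
t: 6.42
position: [506.8, -11.7, 171.7]
ee_rot: [0.863, 0.504, -0.0, -0.0]
wrist_force: [0.8, -1.3, 0.0]
width: 0.176
gripper_force: 60.5
t 6.42 q [-0.11  0.18  1.97 -0.    0.99  0.4 ] p [506.8 -11.7 171.7] yaw_y -29.4 toolz [-0.  0. -1.] F [ 0.8 -1.3  0. ] w 0.176 g 60.5
```

```bash

python3 -m inch '[[[0,0,0.8],[0,0,0.16]],[[0,0,1.5],[0,0,0.32]],[[0,0,2.3],[0,0,0.48]],[[0,0,3.1],[0,0,0.64]],[[0,0,3.8],[0,0,0.8]],[[0,0,4.6],[0,0,0.96]],[[0,0,5.3],[0,0,1.12]],[[0,0,6.1],[0,0,1.28]],[[0,0,6.9],[0,0,1.44]],[[0,0,7.6],[0,0,1.6]],[[0,0,8.4],[0,0,1.76]],[[0,0,9.2],[0,0,1.92]]]'; python3 st.py
```

```text
t: 7.92
position: [506.7, -11.6, 180.9]
ee_rot: [0.082, 0.997, 0.0, -0.0]
wrist_force: [0.4, -0.8, -0.2]
width: 0.173
gripper_force: 60.5
t 7.92 q [-0.11  0.16  1.97  0.    1.01 -1.52] p [506.7 -11.6 180.9] yaw_y 80.6 toolz [-0.001  0.    -1.   ] F [ 0.4 -0.8 -0.2] w 0.173 g 60.5
```

```bash

python3 -m inch '[[[0,0,0.7],[0,0,0.15]],[[0,0,1.4],[0,0,0.3]],[[0,0,2.1],[0,0,0.45]],[[0,0,2.1],[0,0,0.45]],[[0,0,8],[0,0,0.45]],[[0,0,15],[0,0,0.45]],[[0,0,15],[0,0,0.45]]]'; python3 st.py
```

```text
t: 8.8
position: [507.5, -11.6, 197.0]
ee_rot: [-0.14, 0.99, -0.0, 0.001]
wrist_force: [0.9, -0.2, -2.6]
width: 0.173
gripper_force: 60.0
t 8.8 q [-0.11  0.14  1.95  0.    1.04 -1.96] p [507.5 -11.6 197. ] yaw_y 106.1 toolz [ 0.002 -0.    -1.   ] F [ 0.9 -0.2 -2.6] w 0.173 g 60.0
```

```bash

python3 -m inch '[[[0,0,20],[0,0,0]],[[0,-15,38],[0,0,0]],[[-1,-50,40],[0,0,0]],[[-2,-90,40],[0,0,0]],[[-3,-130,40],[0,0,0]],[[-4,-170,40],[0,0,0]],[[-5,-210,40],[0,0,0]],[[-6,-250,40],[0,0,0]],[[-7,-280,40],[0,0,0]],[[-7,-293,40],[0,0,0]],[[-7,-293,40],[0,0,0]],[[-7,-293,40],[0,0,0]]]'; python3 st.py
python3 -m inch '[[[0,0,-30],[0,0,0]],[[0,0,-65],[0,0,0]],[[0,0,-100],[0,0,0]],[[0,0,-130],[0,0,0]],[[0,0,-150],[0,0,0]],[[0,0,-163],[0,0,0]],[[0,0,-168],[0,0,0]],[[0,0,-171],[0,0,0]],[[0,0,-173],[0,0,0]],[[0,0,-173],[0,0,0]]]'; python3 st.py
```

```text
t: 10.3
position: [499.8, -303.5, 236.1]
ee_rot: [-0.14, 0.99, 0.001, -0.0]
wrist_force: [1.0, -0.0, -3.4]
width: 0.173
gripper_force: 60.0
t 10.3 q [-0.62  0.25  1.74  0.    1.15 -2.47] p [ 499.8 -303.5  236.1] yaw_y 106.1 toolz [-0.001  0.001 -1.   ] F [ 1.  -0.  -3.4] w 0.173 g 60.0
t: 11.55
position: [500.3, -304.9, 63.8]
ee_rot: [-0.14, 0.99, -0.0, 0.0]
wrist_force: [-0.6, -0.4, -2.8]
width: 0.171
gripper_force: 60.0
t 11.55 q [-0.62  0.47  1.84  0.    0.83 -2.47] p [ 500.3 -304.9   63.8] yaw_y 106.1 toolz [ 0.001 -0.001 -1.   ] F [-0.6 -0.4 -2.8] w 0.171 g 60.0
```

```bash

python3 -m inch '[[[0,0,-0.5],[0,0,0]],[[0,0,-1],[0,0,0]],[[0,0,-1.2],[0,0,0]]]'; 
python3 -m inch '[[[0,0,0],[0,0,0]],[[0,0,0],[0,0,0]],[[0,0,0],[0,0,0]],[[0,0,0],[0,0,0]],[[0,0,20],[0,0,0]],[[0,0,60],[0,0,0]],[[0,0,110],[0,0,0]],[[0,0,160],[0,0,0]],[[0,0,210],[0,0,0]],[[0,0,230],[0,0,0]],[[0,0,230],[0,0,0]]]' 100; python3 st.py
cat > kin.py <<'E'
import numpy as np, json
from scipy.spatial.transform import Rotation as Ro
from scipy.optimize import least_squares
LO=np.array([-3.06,-.79,.05,-1.19,.05,-2.94]);HI=np.array([3.06,1.96,2.63,4.34,2.64,2.94])
def fk(q,g,s=(1,1,1)):
    d1,a1,L2,e,L3,L6,off=g
    y=lambda a:Ro.from_euler('y',a).as_matrix(); z=lambda a:Ro.from_euler('z',a).as_matrix()
    R1=z(q[0]);R2=R1@y(q[1]);R3=R2@y(q[2]);R=R3@z(s[0]*q[3])@y(s[1]*q[4])@z(s[2]*q[5]+np.pi/2)
    p=np.array([0,0,d1])+R1@[a1,off,0]+R2@[0,0,L2]+R3@[e,0,L3]+R@[0,0,L6]
    return p,R
def fit():
    D=[json.loads(l) for l in open('log.jsonl')]
    f=lambda g:np.concatenate([fk(q,g)[0]-np.array(p) for q,p,R in D])
    r=least_squares(lambda g:np.r_[f(g),(g-[330,0,400,0,400,250,45])*.003],[330,0,400,0,400,250,45])
    return r.x,np.abs(f(r.x)).max(),max(np.abs(fk(q,r.x)[1]-np.array(R)).max() for q,p,R in D)
def ik(p,R,g,q0):
    def f(q):
        P,Q=fk(q,g); return np.r_[(P-p)/100,Ro.from_matrix(Q.T@R).as_rotvec()]
    return least_squares(f,np.clip(q0,LO+.01,HI-.01),bounds=(LO,HI))
E
python3 -c "
from kin import *
g,e,er=fit();print(g.round(1),e,er)"
python3 - <<'E'
from h import *
c=cam('scene','cap1.png')
E
```

```text
t: 11.92
position: [500.3, -304.9, 63.6]
ee_rot: [-0.14, 0.99, -0.0, 0.0]
wrist_force: [-3.2, 1.3, 7.5]
width: 0.17
gripper_force: 61.3
t: 13.3
position: [501.3, -305.4, 296.1]
ee_rot: [-0.14, 0.99, -0.002, 0.003]
wrist_force: [0.7, 0.5, -0.4]
width: 0.997
gripper_force: 0.0
t 13.3 q [-0.62  0.19  1.68 -0.    1.26 -2.47] p [ 501.3 -305.4  296.1] yaw_y 106.1 toolz [ 0.006 -0.004 -1.   ] F [ 0.7  0.5 -0.4] w 0.997 g 0.0
[310.3   0.  481.8  36.6 526.5 294.   43.5] 0.01891886143062038 4.440892098500626e-16
```

View pics/cap1.png

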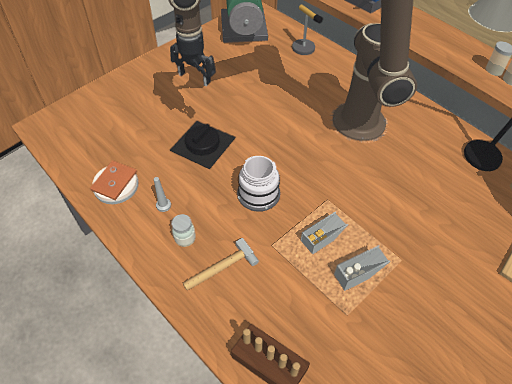

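The scene view shows the cap bar-up and centred on the black mat at (203,138). The barrel is open at (259,165), and both cups are undisturbed. Next I'll make a short tilt in free air to identify the tool length for planning the pour.

```bash

python3 -m inch '[[[0,60,10],[0,0,0]],[[0,120,10],[0,0,0]],[[0,180,10],[0,0,0]],[[0,240,10],[0,0,0]],[[0,300,10],[0,0,0]],[[0,360,10],[0,0,0]],[[0,400,10],[-0.18,0,0]],[[0,400,10],[-0.36,0,0]],[[0,400,10],[-0.54,0,0]],[[0,400,10],[-0.54,0,0]]]'; python3 st.py
python3 -c "
from kin import *
g,e,er=fit();print(g.round(1),e,er)"
```

```text
t: 14.6
position: [498.2, 97.3, 298.5]
ee_rot: [-0.138, 0.954, -0.264, -0.04]
wrist_force: [-0.4, 0.0, 0.3]
width: 1.002
gripper_force: 0.0
t 14.6 q [ 0.39  0.18  1.79 -0.5   1.43 -1.33] p [498.2  97.3 298.5] yaw_y 109.1 toolz [-0.004 -0.515 -0.857] F [-0.4  0.   0.3] w 1.002 g 0.0
[314.5   0.  481.8  36.6 526.5 298.3  43.5] 0.001994146585843737 4.440892098500626e-16
```

```bash
cat > plan.py <<'E'
from kin import *
g=fit()[0]
B=np.array([506.8,-11.2])
def pose(phi,sg,th,lipc,zl,xg,zg,off=15,B=B):
    """phi cup-x heading, sg tool y sign, th tip; returns TCP pos,R ; lipc=(x,z) lip in cup frame"""
    Rc=Ro.from_euler('z',phi).as_matrix()@Ro.from_euler('y',-th).as_matrix()
    lip=np.array([*(B+off*np.array([np.cos(phi),np.sin(phi)])),zl])
    p=lip+Rc@np.array([xg-lipc[0],0,zg-lipc[1]])
    R=Rc@np.c_[[0,0,0],[0,sg,0],[0,0,-1]]; R[:,0]=np.cross(R[:,1],R[:,2])
    return p,R
if __name__=='__main__':
    TH=np.radians([0,20,45,60,75,90,105]);ZL=[190,170,150,143,135,128,125]
    for phi in range(-180,180,20):
      for sg in(1,-1):
        best=None
        for q4 in(0,1.5,3,-1):
         for q6 in(-1.5,1.5):
          q=np.array([0,.2,1.8,q4,1,q6]);Q=[];e=0
          for th,zl in list(zip(TH,ZL))[::-1]:
            r=ik(*pose(np.radians(phi),sg,th,(-92,60),zl,3,30),g,q);q=r.x;e=max(e,np.sqrt(2*r.cost));Q.append(q)
          if best is None or e<best[0]-1e-4:best=(e,Q)
        if best[0]<.02: print(phi,sg,round(best[0],4),'at0',best[1][-1].round(2),'at60',best[1][3].round(2),'at105',best[1][0].round(2))
E
python3 plan.py
```

```text
-180 1 0.0 at0 [-0.14 -0.02  2.22 -0.    0.95  1.43] at60 [-0.08  0.62  1.6  -0.08  1.96  1.5 ] at105 [-0.07  1.08  1.27 -0.14  2.62  1.47]
-180 -1 0.0 at0 [-0.14 -0.02  2.22 -0.    0.95 -1.71] at60 [-0.08  0.62  1.6  -0.08  1.96 -1.64] at105 [-0.07  1.08  1.27 -0.14  2.62 -1.67]
-160 1 0.0 at0 [-0.23 -0.    2.2  -0.    0.95  0.99] at60 [ 0.01  0.6   1.63 -0.32  1.91  1.28] at105 [ 0.05  1.06  1.31 -0.54  2.55  1.19]
-160 -1 0.0 at0 [-0.23 -0.    2.2  -0.    0.95 -2.15] at60 [ 0.01  0.6   1.63 -0.32  1.91 -1.86] at105 [ 0.05  1.06  1.31 -0.54  2.55 -1.95]
-140 1 0.0 at0 [-0.29  0.05  2.15  0.    0.95  0.58] at60 [ 0.09  0.57  1.69 -0.54  1.8   1.1 ] at105 [ 0.16  1.02  1.4  -0.83  2.41  1.05]
-140 -1 0.0 at0 [-0.29  0.05  2.15 -0.    0.95 -2.56] at60 [ 0.09  0.57  1.69 -0.54  1.8  -2.05] at105 [ 0.16  1.02  1.4  -0.83  2.41 -2.1 ]
-120 1 0.0 at0 [-0.33  0.11  2.08 -0.    0.95  0.2 ] at60 [ 0.15  0.51  1.78 -0.74  1.65  0.94] at105 [ 0.27  0.96  1.55 -1.04  2.24  1.01]
-120 -1 0.0019 at0 [-0.32  0.11  2.08 -0.    0.95 -2.94] at60 [ 0.15  0.51  1.78 -0.74  1.65 -2.2 ] at105 [ 0.27  0.9
[... 979 characters left out ...]
7]
120 -1 0.0 at0 [ 0.09  0.1   2.09 -0.    0.95 -0.43] at60 [-0.33  0.52  1.77  0.61  1.74 -1.05] at105 [-0.43  0.96  1.53  0.87  2.32 -1.07]
140 1 0.0 at0 [ 0.04  0.04  2.16 -0.    0.95  2.31] at60 [-0.25  0.57  1.68  0.4   1.87  1.93] at105 [-0.31  1.02  1.39  0.63  2.48  1.99]
140 -1 0.0 at0 [ 0.04  0.04  2.16 -0.    0.95 -0.83] at60 [-0.25  0.57  1.68  0.4   1.87 -1.21] at105 [-0.31  1.02  1.39  0.63  2.48 -1.15]
160 1 0.0 at0 [-0.04 -0.01  2.2  -0.    0.95  1.88] at60 [-0.17  0.61  1.62  0.17  1.95  1.72] at105 [-0.19  1.07  1.3   0.3   2.59  1.78]
160 -1 0.0 at0 [-0.04 -0.01  2.2  -0.    0.95 -1.26] at60 [-0.17  0.61  1.62  0.17  1.95 -1.42] at105 [-0.19  1.07  1.3   0.3   2.59 -1.36]
```

```bash

python3 -m inch '[[[0,40,0],[0.18,0,0]],[[0,90,0],[0.36,0,0]],[[0,140,0],[0.54,0,0]],[[5,190,0],[0.54,0,0]],[[10,240,0],[0.54,0,0]],[[15,290,0],[0.54,0,0]],[[15,293,-20],[0.54,0,0]],[[15,293,-40],[0.54,0,0]]]' 100; 
python3 -m inch '[[[0,0,0],[0,0,-0.18]],[[0,0,0],[0,0,-0.36]],[[0,0,0],[0,0,-0.54]],[[0,0,0],[0,0,-0.72]],[[0,0,0],[0,0,-0.9]],[[0,0,0],[0,0,-1.08]],[[0,0,0],[0,0,-1.26]],[[0,0,0],[0,0,-1.44]],[[0,0,0],[0,0,-1.62]],[[0,0,0],[0,0,-1.8]],[[0,0,0],[0,0,-1.86]],[[0,0,0],[0,0,-1.86]]]'>/dev/null
python3 -m inch '[[[0,0,0],[0,0,-0.18]],[[0,0,0],[0,0,-0.36]],[[0,0,0],[0,0,-0.54]],[[0,0,0],[0,0,-0.72]],[[0,0,0],[0,0,-0.9]],[[0,0,0],[0,0,-1.08]],[[0,0,0],[0,0,-1.26]],[[0,0,0],[0,0,-1.44]],[[0,0,0],[0,0,-1.62]],[[0,0,0],[0,0,-1.8]],[[0,0,0],[0,0,-1.86]],[[0,0,0],[0,0,-1.86]]]'; python3 st.py
python3 - <<'E'
from h import *
c=cam('wrist','wmed.png');P=cloud(c)
m=(P[...,2]>45)&(P[...,2]<90)&(c['range_z']>0)&(np.hypot(P[...,0]-495,P[...,1]-395)<110)
q=P[m];r=cv2.minAreaRect(q[:,:2].astype(np.float32));print(len(q),np.round(r[0],1),np.round(r[1]),r[2],np.percentile(q[:,2],[50,98]))
E
```

```text
t: 15.6
position: [514.9, 386.9, 260.4]
ee_rot: [-0.14, 0.99, -0.0, -0.001]
wrist_force: [-0.1, 0.0, -0.4]
width: 1.0
gripper_force: 0.0
t: 18.6
position: [514.8, 387.1, 261.3]
ee_rot: [0.989, -0.148, -0.001, 0.0]
wrist_force: [0.2, 0.1, 0.2]
width: 0.998
gripper_force: 0.0
t 18.6 q [0.58 0.34 1.57 0.   1.23 2.44] p [514.8 387.1 261.3] yaw_y -107.0 toolz [-0.001 -0.001 -1.   ] F [0.2 0.1 0.2] w 0.998 g 0.0
2402 [489.9 396. ] [ 58. 142.] 72.49909210205078 [63.92825757 66.68797858]
```

View pics/wmed.png

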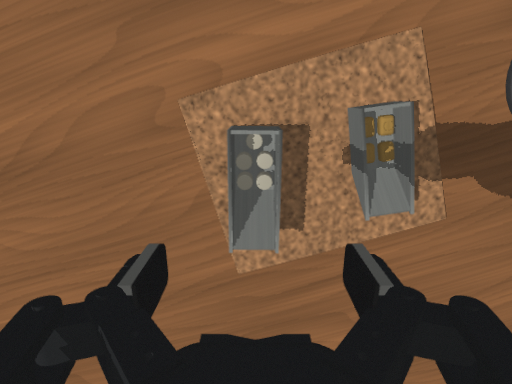

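The wrist view shows 5 media in the cup, at about (255,141), (265,160), (244,160), (264,182) and (243,182). It also shows 4 castings, around (369,123), (386,125), (372,153) and (390,153). The fingers straddle the media cup's axis.

```bash

python3 -m inch '[[[2.5,0.5,-40],[0,0,-0.01]],[[2.5,0.5,-90],[0,0,-0.01]],[[2.5,0.5,-140],[0,0,-0.01]],[[2.5,0.5,-180],[0,0,-0.01]],[[2.5,0.5,-205],[0,0,-0.01]],[[2.5,0.5,-220],[0,0,-0.01]],[[2.5,0.5,-225],[0,0,-0.01]],[[2.5,0.5,-225],[0,0,-0.01]],[[2.5,0.5,-225],[0,0,-0.01]]]'; 
python3 -m inch '[[[0,0,0],[0,0,0]],[[0,0,0],[0,0,0]],[[0,0,0],[0,0,0]],[[0,0,0],[0,0,0]],[[0,0,0],[0,0,0]]]' 0 60; python3 st.py
```

```text
t: 19.77
position: [518.5, 389.6, 38.6]
ee_rot: [0.988, -0.153, 0.001, -0.001]
wrist_force: [0.0, -0.5, 0.9]
width: 1.003
gripper_force: 0.0
t: 20.4
position: [518.3, 389.4, 38.1]
ee_rot: [0.988, -0.153, 0.001, -0.0]
wrist_force: [0.3, -0.1, 4.9]
width: 0.671
gripper_force: 64.9
t 20.4 q [ 0.58  0.61  1.68 -0.    0.85  2.46] p [518.3 389.4  38.1] yaw_y -107.6 toolz [ 0.001  0.001 -1.   ] F [ 0.3 -0.1  4.9] w 0.671 g 64.9
```

```bash

python3 -m inch '[[[0,0,15],[0,0,0]],[[0,0,45],[0,0,0]],[[0,0,85],[0,0,0]],[[0,0,125],[0,0,0]],[[0,0,147],[0,0,0]],[[0,0,147],[0,0,0]]]'; python3 st.py
python3 -m inch '[[[2,-20,0],[0,0,0.12]],[[5,-50,0],[0,0,0.27]],[[8,-85,0],[0,0,0.42]],[[11,-120,0],[0,0,0.57]],[[14,-155,0],[0,0,0.72]],[[17,-190,0],[0,0,0.87]],[[20,-220,0],[0,0,1.02]],[[23,-250,0],[0,0,1.17]],[[25,-275,0],[0,0,1.32]],[[26,-290,0],[0,0,1.45]],[[26,-297,0],[0,0,1.53]],[[26,-297,0],[0,0,1.53]]]'; python3 st.py
cat > pourplan.py <<'E'
import sys
from plan import *
from cell import bot
# args: lipx lipz xg zg phi
lx,lz,xg,zg,phi=map(float,sys.argv[1:6]);off=float(sys.argv[6]) if len(sys.argv)>6 else 15
s=bot.observe();p0=np.array(s['position']);q=np.array(s['joints'])
for th,zl in [(0,200),(15,185),(30,170),(40,158),(50,150),(60,144),(70,138),(80,133),(90,128),(100,126),(108,126)]:
    p,R=pose(np.radians(phi),-1,np.radians(th),(lx,lz),zl,xg,zg,off)
    r=ik(p,R,g,q);q=r.x
    print(th,(p-p0).round(1),'rv',(np.radians(th)*np.array([np.sin(np.radians(phi)),-np.cos(np.radians(phi))])).round(3),'err',round(r.cost,5),q.round(2))
E
python3 pourplan.py -92 60 3.5 32 70
```

```text
t: 21.15
position: [518.5, 389.7, 186.6]
ee_rot: [0.988, -0.153, 0.002, -0.002]
wrist_force: [0.2, -0.6, -2.1]
width: 0.671
gripper_force: 64.7
t 21.15 q [0.58 0.41 1.63 0.   1.1  2.46] p [518.5 389.7 186.6] yaw_y -107.6 toolz [ 0.004  0.003 -1.   ] F [ 0.2 -0.6 -2.1] w 0.671 g 64.7
t: 22.65
position: [542.0, 91.4, 182.2]
ee_rot: [0.819, 0.573, -0.002, -0.001]
wrist_force: [-1.0, 1.5, -3.0]
width: 0.673
gripper_force: 64.6
t 22.65 q [0.09 0.24 1.87 0.   1.04 0.44] p [542.   91.4 182.2] yaw_y -20.1 toolz [-0.004 -0.    -1.   ] F [-1.   1.5 -3. ] w 0.673 g 64.6
0 [  2.6   1.3 -10.2] rv [ 0. -0.] err 0.0 [0.09 0.26 1.87 0.   1.01 0.44]
15 [4.  5.  0.5] rv [ 0.246 -0.09 ] err 0.0 [-0.04  0.2   1.94  0.31  0.94  0.13]
30 [ 3.   2.4 11.3] rv [ 0.492 -0.179] err 0.0 [-0.18  0.18  2.01  0.64  0.96 -0.21]
40 [ 1.1 -2.8 15.8] rv [ 0.656 -0.239] err 0.0 [-0.28  0.21  2.05  0.85  1.03 -0.44]
50 [ -1.7 -10.6  23. ] rv [ 0.82  -0.298] err 0.0 [-0.37  0.25  2.07  1.01  1.13 -0.63]
60 [ -5.4 -20.8  30.6] rv [ 0.984 -0.358] err 0.0 [-0.46  0.31  2.08  1.13  1.26 -0.78]
70 [ -9.9 -33.   36. ] rv [ 1.148 -0.418] err 0.0 [-0.53  0.4   2.08  1.22  1.4  -0.91]
80 [-14.9 -47.   40. ] rv [ 1.312 -0.478] err 0.0 [-0.59  0.5   2.07  1.28  1.55 -1.02]
90 [-20.5 -62.1  41.3] rv [ 1.476 -0.537] err 0.0 [-0.63  0.61  2.05  1.32  1.7  -1.11]
100 [-26.3 -78.1  42.8] rv [ 1.64  -0.597] err 0.0 [-0.65  0.73  2.02  1.36  1.85 -1.18]
108 [-31.  -91.2  43.3] rv [ 1.771 -0.645] err 0.0 [-0.66  0.82  1.99  1.38  1.97 -1.23]
```

```bash

python3 -m inch '[[[2,1,-5],[0.08,-0.03,0]],[[3,3,-4],[0.164,-0.06,0]],[[4,5,0.5],[0.246,-0.09,0]],[[4,4,4],[0.328,-0.12,0]],[[3.5,3,8],[0.41,-0.149,0]],[[3,2.4,11.3],[0.492,-0.179,0]],[[2,0,13.5],[0.574,-0.209,0]],[[1.1,-2.8,15.8],[0.656,-0.239,0]],[[1.1,-2.8,15.8],[0.656,-0.239,0]]]'; python3 st.py
python3 -m inch '[[[-1.3,-3.7,3.6],[0.082,-0.03,0]],[[-2.8,-7.8,7.2],[0.164,-0.06,0]],[[-4.5,-12.7,11.2],[0.246,-0.09,0]],[[-6.5,-18,14.8],[0.328,-0.119,0]],[[-8.6,-24,17.7],[0.41,-0.149,0]],[[-11,-30.2,20.2],[0.492,-0.179,0]],[[-13.4,-37,22.4],[0.574,-0.209,0]],[[-16,-44.2,24.2],[0.656,-0.239,0]],[[-18.7,-51.6,25],[0.738,-0.269,0]],[[-21.6,-59.3,25.5],[0.82,-0.298,0]],[[-24.4,-67.2,26.3],[0.902,-0.328,0]],[[-27.4,-75.3,27],[0.984,-0.358,0]]]'; python3 st.py
python3 -m inch '[[[-2.3,-6,0.3],[0.07,-0.025,0]],[[-4.7,-13.1,0.5],[0.131,-0.048,0]],[[-4.7,-13.1,0.5],[0.131,-0.048,0]],[[-4.7,-13.1,0.5],[0.131,-0.048,0]],[[-4.7,-13.1,0.5],[0.131,-0.048,0]],[[-4.7,-13.1,0.5],[0.131,-0.048,0]]]'; python3 st.py
python3 - <<'E'
from h import *
a=cam('top');b=cam('scene')
cv2.imwrite('pics/pour1.png',np.hstack([cv2.resize(a['img'][150:300,180:340],None,fx=2.4,fy=2.4),cv2.resize(b['img'][80:230,180:340],None,fx=2.4,fy=2.4)]))
E
```

```text
t: 23.78
position: [543.2, 88.6, 197.9]
ee_rot: [0.771, 0.538, 0.279, -0.197]
wrist_force: [-0.2, 0.5, -2.1]
width: 0.673
gripper_force: 64.7
t 23.77 q [-0.28  0.21  2.04  0.84  1.03 -0.43] p [543.2  88.6 197.9] yaw_y -20.1 toolz [ 0.218  0.603 -0.767] F [-0.2  0.5 -2.1] w 0.673 g 64.7
t: 25.28
position: [517.6, 14.2, 226.4]
ee_rot: [0.526, 0.369, 0.627, -0.44]
wrist_force: [-0.0, -0.2, -1.1]
width: 0.675
gripper_force: 64.8
t 25.27 q [-0.65  0.73  2.01  1.36  1.85 -1.17] p [517.6  14.2 226.4] yaw_y -19.8 toolz [0.334 0.926 0.173] F [-0.  -0.2 -1.1] w 0.675 g 64.8
t: 26.02
position: [512.6, 0.9, 227.8]
ee_rot: [0.481, 0.338, 0.663, -0.463]
wrist_force: [0.5, 0.1, -1.3]
width: 0.672
gripper_force: 64.8
t 26.02 q [-0.66  0.82  1.99  1.39  1.97 -1.22] p [512.6   0.9 227.8] yaw_y -20.0 toolz [0.325 0.894 0.308] F [ 0.5  0.1 -1.3] w 0.672 g 64.8
```

View pics/pour1.png

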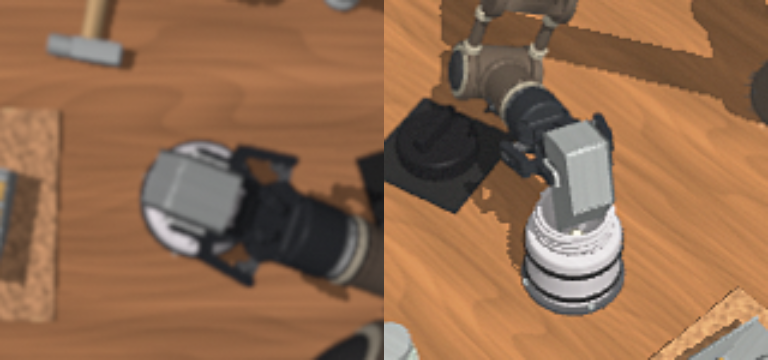

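```bash

python3 -m inch '[[[4.7,13.1,0],[-0.131,0.048,0]],[[10.5,29.1,0],[-0.295,0.108,0]],[[16.1,44.2,-1],[-0.459,0.167,0]],[[21.1,58.2,-5],[-0.623,0.227,0]],[[25.6,70.4,-10],[-0.787,0.287,0]],[[29.3,80.6,-17],[-0.951,0.346,0]],[[32.1,88.4,-23],[-1.115,0.406,0]],[[34,93.6,-25],[-1.279,0.466,0]],[[35,95.5,-25],[-1.443,0.525,0]],[[33,93.5,-25],[-1.607,0.585,0]],[[31,91.2,-25],[-1.771,0.645,0]],[[31,91.2,-25],[-1.771,0.645,0]]]'; python3 st.py
python3 -m inch '[[[-3,20,0],[0,0,-0.15]],[[-6,50,0],[0,0,-0.3]],[[-9,85,0],[0,0,-0.45]],[[-12,120,0],[0,0,-0.6]],[[-15,155,0],[0,0,-0.75]],[[-18,190,0],[0,0,-0.9]],[[-20,220,0],[0,0,-1.05]],[[-22,250,0],[0,0,-1.2]],[[-24,275,0],[0,0,-1.35]],[[-26,290,0],[0,0,-1.45]],[[-26,297,0],[0,0,-1.53]],[[-26,297,0],[0,0,-1.53]]]'; python3 st.py
python3 - <<'E'
from h import *
a=cam('top');b=cam('scene')
cv2.imwrite('pics/aft1.png',np.hstack([cv2.resize(a['img'][140:300,80:320],None,fx=1.65,fy=1.65),cv2.resize(b['img'][120:280,190:430],None,fx=1.65,fy=1.65)]))
P=cloud(a);w=(a['img'].min(2)>120)&(abs(P[...,0]-507)<45)&(abs(P[...,1]+11)<45)
m=(np.hypot(P[...,0]-507,P[...,1]+11)<36)&(a['range_z']>0);print('in barrel z',np.percentile(P[m][:,2],[2,25,50,75,98]).round())
for q,n in((P,'top'),(cloud(b),'scene')):
    m=(q[...,2]>14)&(q[...,2]<75)&(np.hypot(q[...,0]-478,q[...,1]-242)<100);x=q[m][:,:2].astype(np.float32);r=cv2.minAreaRect(x);print(n,'castcup',r,np.percentile(q[m][:,2],98))
E
```

```text
t: 27.62
position: [543.4, 94.3, 202.6]
ee_rot: [0.818, 0.576, 0.0, -0.001]
wrist_force: [0.4, -0.6, -1.3]
width: 0.669
gripper_force: 64.7
t 27.62 q [0.09 0.22 1.85 0.   1.07 0.43] p [543.4  94.3 202.6] yaw_y -19.7 toolz [-0.     0.002 -1.   ] F [ 0.4 -0.6 -1.3] w 0.669 g 64.7
t: 29.12
position: [516.9, 387.8, 201.4]
ee_rot: [0.988, -0.153, -0.001, -0.0]
wrist_force: [-0.2, -0.2, -1.2]
width: 0.675
gripper_force: 64.7
t 29.12 q [0.58 0.4  1.62 0.   1.13 2.45] p [516.9 387.8 201.4] yaw_y -107.6 toolz [-0.003  0.001 -1.   ] F [-0.2 -0.2 -1.2] w 0.675 g 64.7
in barrel z [11. 14. 16. 34. 52.]
top castcup ((478.4734802246094, 237.52731323242188), (140.12696838378906, 110.09873962402344), 15.351512908935547) 57.233326977167025
scene castcup ((484.6414794921875, 252.2259521484375), (79.86910247802734, 140.2427978515625), 80.9287109375) 57.087341997357754
```

View pics/aft1.png

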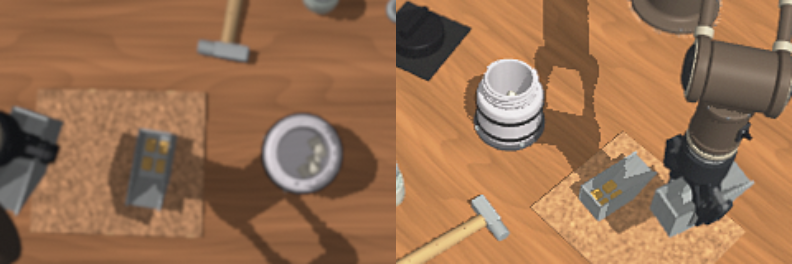

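The media are in the barrel, seen on the right side of its floor at about (315,155). Both mats are free of spills, and the casting cup at (150,165) is unmoved. I'll set the media cup down.

```bash

python3 -m inch '[[[0,0,-30],[0,0,0]],[[0,0,-75],[0,0,0]],[[0,0,-115],[0,0,0]],[[0,0,-140],[0,0,0]],[[0,0,-153],[0,0,0]],[[0,0,-159],[0,0,0]],[[0,0,-161],[0,0,0]],[[0,0,-161],[0,0,0]]]'; python3 st.py
```

```text
t: 30.22
position: [518.3, 389.4, 42.5]
ee_rot: [0.988, -0.153, 0.001, -0.001]
wrist_force: [0.6, 0.1, -1.4]
width: 0.669
gripper_force: 64.7
t 30.23 q [0.58 0.6  1.68 0.   0.86 2.45] p [518.3 389.4  42.5] yaw_y -107.6 toolz [ 0.002  0.001 -1.   ] F [ 0.6  0.1 -1.4] w 0.669 g 64.7
```

```bash

python3 -m inch '[[[0,0,-1.5],[0,0,0]],[[0,0,-3],[0,0,0]],[[0,0,-4],[0,0,0]],[[0,0,-4],[0,0,0]]]'; python3 st.py
```

```text
t: 30.72
position: [517.6, 389.1, 38.1]
ee_rot: [0.988, -0.153, 0.0, -0.0]
wrist_force: [-1.6, -1.8, 4.6]
width: 0.672
gripper_force: 65.2
t 30.73 q [0.58 0.6  1.69 0.   0.85 2.46] p [517.6 389.1  38.1] yaw_y -107.6 toolz [ 0.  0. -1.] F [-1.6 -1.8  4.6] w 0.672 g 65.2
```

```bash

python3 -m inch '[[[0,0,0],[0,0,0]],[[0,0,0],[0,0,0]],[[0,0,0],[0,0,0]],[[0,0,30],[0,0,0]],[[0,0,80],[0,0,0]],[[0,0,130],[0,0,0]],[[0,0,180],[0,0,0]],[[-5,-40,200],[0,0,0.05]],[[-10,-85,200],[0,0,0.1]],[[-15,-130,200],[0,0,0.15]],[[-18,-150,200],[0,0,0.15]],[[-18,-150,200],[0,0,0.15]]]' 100; python3 st.py
python3 - <<'E'
from h import *
c=cam('wrist','wcast.png');P=cloud(c)
for zl in(20,40):
    m=(P[...,2]>zl)&(P[...,2]<75)&(c['range_z']>0)&(np.hypot(P[...,0]-480,P[...,1]-240)<88)
    q=P[m];r=cv2.minAreaRect(q[:,:2].astype(np.float32));print(len(q),np.round(r[0],1),np.round(r[1]),r[2],np.percentile(q[:,2],[50,98]))
a=cam('top')
cv2.imwrite('pics/two.png',np.hstack([cv2.resize(a['img'][140:300,80:280],(400,320)),cv2.resize(c['img'],(400,320))]))
E
```

```text
t: 32.22
position: [499.5, 238.3, 237.4]
ee_rot: [0.997, -0.08, 0.0, -0.0]
wrist_force: [-0.3, -0.3, 0.4]
width: 1.002
gripper_force: 0.0
t 32.23 q [0.37 0.18 1.82 0.   1.14 2.1 ] p [499.5 238.3 237.4] yaw_y -99.2 toolz [ 0.     0.001 -1.   ] F [-0.3 -0.3  0.4] w 1.002 g 0.0
4484 [477.5 241.5] [ 58. 130.] 81.5060806274414 [37.70358367 54.46053083]
2075 [477.5 241.5] [ 58. 130.] 81.5060806274414 [52.60105873 54.65340551]
```

View pics/two.png

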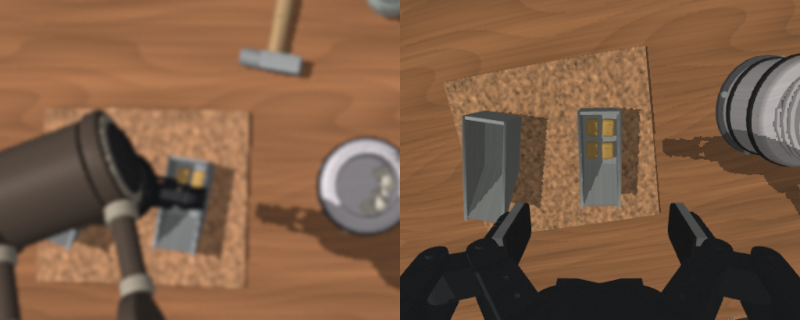

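The media cup stands upright and empty, at (485,165) in the right half. The fingers line up with the casting cup, which holds 4 castings at about (600,140).

```bash

python3 -m inch '[[[0,0,-40],[0,0,0.012]],[[0,0,-90],[0,0,0.012]],[[0,0,-135],[0,0,0.012]],[[0,0,-170],[0,0,0.012]],[[0,0,-190],[0,0,0.012]],[[0,0,-200],[0,0,0.012]],[[0,0,-203],[0,0,0.012]],[[0,0,-203],[0,0,0.012]],[[0,0,-203],[0,0,0.012]]]'; 
python3 -m inch '[[[0,0,0],[0,0,0]],[[0,0,0],[0,0,0]],[[0,0,0],[0,0,0]],[[0,0,0],[0,0,0]],[[0,0,0],[0,0,0]]]' 0 60; python3 st.py
```

```text
t: 33.45
position: [500.4, 239.4, 35.4]
ee_rot: [0.997, -0.073, 0.001, -0.001]
wrist_force: [-0.1, 0.8, -0.4]
width: 1.006
gripper_force: 0.0
t: 34.08
position: [500.2, 239.1, 35.2]
ee_rot: [0.997, -0.073, 0.001, -0.0]
wrist_force: [0.1, -1.0, 6.0]
width: 0.677
gripper_force: 65.2
t 34.08 q [ 0.37  0.47  1.92 -0.    0.75  2.08] p [500.2 239.1  35.2] yaw_y -98.3 toolz [ 0.001  0.    -1.   ] F [ 0.1 -1.   6. ] w 0.677 g 65.2
```

```bash

python3 -m inch '[[[0,0,15],[0,0,0]],[[0,0,45],[0,0,0]],[[0,0,85],[0,0,0]],[[0,0,125],[0,0,0]],[[0,0,155],[0,0,0]],[[0,0,155],[0,0,0]]]'; python3 st.py
python3 -m inch '[[[4,-12,0],[0,0,0.12]],[[8,-26,0],[0,0,0.27]],[[12,-42,0],[0,0,0.42]],[[16,-60,0],[0,0,0.57]],[[20,-80,0],[0,0,0.72]],[[24,-98,0],[0,0,0.87]],[[28,-114,0],[0,0,1.02]],[[32,-130,0],[0,0,1.17]],[[37,-146,0],[0,0,1.3]],[[40,-157,0],[0,0,1.367]],[[40,-157,0],[0,0,1.367]],[[40,-157,0],[0,0,1.367]]]'; python3 st.py
python3 pourplan.py -80 48 3.5 29 70
```

```text
t: 34.83
position: [501.1, 239.7, 192.2]
ee_rot: [0.997, -0.073, 0.003, -0.001]
wrist_force: [-0.1, -0.8, -2.7]
width: 0.672
gripper_force: 64.9
t 34.83 q [0.37 0.24 1.85 0.   1.05 2.08] p [501.1 239.7 192.2] yaw_y -98.3 toolz [ 0.006  0.002 -1.   ] F [-0.1 -0.8 -2.7] w 0.672 g 64.9
t: 36.33
position: [538.4, 82.2, 188.0]
ee_rot: [0.819, 0.573, -0.001, -0.001]
wrist_force: [-0.2, 0.4, -2.3]
width: 0.672
gripper_force: 64.7
t 36.33 q [0.07 0.23 1.87 0.   1.04 0.42] p [538.4  82.2 188. ] yaw_y -20.1 toolz [-0.003  0.    -1.   ] F [-0.2  0.4 -2.3] w 0.672 g 64.7
0 [ 2.1 -0.8 -7. ] rv [ 0. -0.] err 0.0 [ 0.07  0.24  1.88 -0.    1.03  0.42]
15 [2.8 1.1 0.3] rv [ 0.246 -0.09 ] err 0.0 [-0.06  0.18  1.95  0.31  0.96  0.11]
30 [ 1.6 -2.4  7.3] rv [ 0.492 -0.179] err 0.0 [-0.21  0.17  2.02  0.64  0.98 -0.24]
40 [-0.4 -7.7  9.1] rv [ 0.656 -0.239] err 0.0 [-0.31  0.2   2.05  0.84  1.04 -0.46]
50 [ -3.1 -15.2  13.8] rv [ 0.82  -0.298] err 0.0 [-0.4   0.25  2.07  1.    1.15 -0.65]
60 [ -6.5 -24.6  18.8] rv [ 0.984 -0.358] err 0.0 [-0.49  0.32  2.08  1.11  1.27 -0.8 ]
70 [-10.5 -35.7  22. ] rv [ 1.148 -0.418] err 0.0 [-0.56  0.42  2.08  1.2   1.41 -0.93]
80 [-15.1 -48.1  24. ] rv [ 1.312 -0.478] err 0.0 [-0.61  0.52  2.07  1.26  1.56 -1.04]
90 [-19.9 -61.5  23.5] rv [ 1.476 -0.537] err 0.0 [-0.65  0.64  2.04  1.3   1.7  -1.13]
100 [-25.  -75.4  23.6] rv [ 1.64  -0.597] err 0.0 [-0.67  0.76  2.01  1.34  1.85 -1.2 ]
108 [-29.1 -86.6  23.3] rv [ 1.771 -0.645] err 0.0 [-0.67  0.85  1.97  1.36  1.97 -1.25]
```

```bash

python3 -m inch '[[[1,0,-3],[0.08,-0.03,0]],[[2,0.5,-2],[0.164,-0.06,0]],[[2.8,1.1,0.3],[0.246,-0.09,0]],[[2.5,0,3],[0.328,-0.12,0]],[[2,-1,5],[0.41,-0.149,0]],[[1.6,-2.4,7.3],[0.492,-0.179,0]],[[0.6,-5,8.2],[0.574,-0.209,0]],[[-0.4,-7.7,9.1],[0.656,-0.239,0]],[[-0.4,-7.7,9.1],[0.656,-0.239,0]]]'; python3 st.py
python3 -m inch '[[[-1.3,-3.6,2.3],[0.082,-0.03,0]],[[-2.7,-7.5,4.7],[0.164,-0.06,0]],[[-4.3,-12,7.3],[0.246,-0.09,0]],[[-6.1,-16.9,9.7],[0.328,-0.119,0]],[[-8,-22.3,11.5],[0.41,-0.149,0]],[[-10.1,-28,12.9],[0.492,-0.179,0]],[[-12.4,-34,14.1],[0.574,-0.209,0]],[[-14.7,-40.4,14.9],[0.656,-0.239,0]],[[-17,-47,14.8],[0.738,-0.269,0]],[[-19.5,-53.8,14.4],[0.82,-0.298,0]],[[-22,-60.7,14.4],[0.902,-0.328,0]],[[-24.6,-67.7,14.5],[0.984,-0.358,0]]]'; python3 st.py
python3 -m inch '[[[-2,-5.5,0],[0.07,-0.025,0]],[[-4.1,-11.2,0],[0.131,-0.048,0]],[[-4.1,-11.2,0],[0.131,-0.048,0]],[[-4.1,-11.2,0],[0.131,-0.048,0]],[[-4.1,-11.2,0],[0.131,-0.048,0]],[[-4.1,-11.2,0],[0.131,-0.048,0]]]'; python3 st.py
```

```text
t: 37.45
position: [538.0, 73.7, 196.9]
ee_rot: [0.771, 0.538, 0.279, -0.197]
wrist_force: [0.3, 0.3, -1.9]
width: 0.673
gripper_force: 64.8
t 37.45 q [-0.31  0.2   2.05  0.83  1.04 -0.45] p [538.   73.7 196.9] yaw_y -20.1 toolz [ 0.218  0.603 -0.767] F [ 0.3  0.3 -1.9] w 0.673 g 64.8
t: 38.95
position: [515.2, 6.8, 212.8]
ee_rot: [0.526, 0.37, 0.627, -0.44]
wrist_force: [0.4, -1.7, -1.5]
width: 0.669
gripper_force: 65.0
t 38.95 q [-0.66  0.76  2.    1.34  1.85 -1.2 ] p [515.2   6.8 212.8] yaw_y -19.8 toolz [0.334 0.926 0.173] F [ 0.4 -1.7 -1.5] w 0.669 g 65.0
t: 39.7
position: [510.5, -4.6, 213.4]
ee_rot: [0.481, 0.338, 0.663, -0.464]
wrist_force: [1.1, -0.6, -0.7]
width: 0.67
gripper_force: 65.0
t 39.7 q [-0.67  0.85  1.97  1.37  1.97 -1.24] p [510.5  -4.6 213.4] yaw_y -20.0 toolz [0.325 0.894 0.308] F [ 1.1 -0.6 -0.7] w 0.67 g 65.0
```

```bash

python3 -m inch '[[[4.1,11.2,1],[-0.131,0.048,0]],[[9.2,25.1,2],[-0.295,0.108,0]],[[14,38.5,2],[-0.459,0.167,0]],[[18.6,50.9,1],[-0.623,0.227,0]],[[22.6,62,-2],[-0.787,0.287,0]],[[26,71.4,-6],[-0.951,0.346,0]],[[28.7,78.9,-9],[-1.115,0.406,0]],[[30.7,84.2,-9],[-1.279,0.466,0]],[[31.5,86.5,-9],[-1.443,0.525,0]],[[31,87,-9],[-1.607,0.585,0]],[[29.1,86.6,-9],[-1.771,0.645,0]],[[29.1,86.6,-9],[-1.771,0.645,0]]]'; python3 st.py
python3 -m inch '[[[-4,12,0],[0,0,-0.12]],[[-8,28,0],[0,0,-0.27]],[[-12,46,0],[0,0,-0.42]],[[-16,64,0],[0,0,-0.57]],[[-20,82,0],[0,0,-0.72]],[[-24,100,0],[0,0,-0.87]],[[-28,116,0],[0,0,-1.02]],[[-32,132,0],[0,0,-1.17]],[[-37,147,0],[0,0,-1.3]],[[-40,157,0],[0,0,-1.367]],[[-40,157,0],[0,0,-1.367]],[[-40,157,0],[0,0,-1.367]]]'; python3 st.py
python3 - <<'E'
from h import *
a=cam('top');b=cam('scene')
cv2.imwrite('pics/aft2.png',np.hstack([cv2.resize(a['img'][140:300,80:320],None,fx=1.65,fy=1.65),cv2.resize(b['img'][120:280,190:430],None,fx=1.65,fy=1.65)]))
P=cloud(a)
m=(np.hypot(P[...,0]-507,P[...,1]+11)<36)&(a['range_z']>0);print('in barrel z',np.percentile(P[m][:,2],[2,25,50,75,98]).round())
m=(P[...,2]>14)&(P[...,2]<80)&(np.hypot(P[...,0]-490,P[...,1]-396)<82);r=cv2.minAreaRect(P[m][:,:2].astype(np.float32));print('mediacup',r)
E
```

```text
t: 41.2
position: [539.4, 84.4, 204.4]
ee_rot: [0.818, 0.576, 0.0, -0.001]
wrist_force: [0.3, -0.2, -1.0]
width: 0.671
gripper_force: 64.9
t 41.2 q [0.07 0.21 1.86 0.   1.07 0.42] p [539.4  84.4 204.4] yaw_y -19.7 toolz [-0.     0.001 -1.   ] F [ 0.3 -0.2 -1. ] w 0.671 g 64.9
t: 42.7
position: [499.2, 237.8, 203.6]
ee_rot: [0.997, -0.073, -0.001, -0.0]
wrist_force: [0.2, 0.0, -1.1]
width: 0.672
gripper_force: 64.8
t 42.7 q [0.37 0.22 1.85 0.   1.08 2.08] p [499.2 237.8 203.6] yaw_y -98.3 toolz [-0.001  0.001 -1.   ] F [ 0.2  0.  -1.1] w 0.672 g 64.8
in barrel z [11. 16. 31. 39. 60.]
mediacup ((424.08795166015625, 394.0662536621094), (18.63091468811035, 29.525253295898438), 26.61513328552246)
```

View pics/aft2.png

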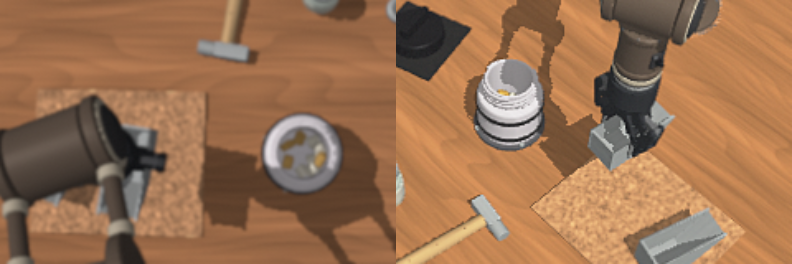

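The castings (brass) now lie on the media inside the barrel at about (302,155), and nothing is spilled. I'll check the media cup's place in the scene cloud, then set the casting cup down.

```bash
python3 - <<'E'
from m import *
c=cam('scene');P=cloud(c);x,y,z=P[...,0],P[...,1],P[...,2]
for q in blobs(P,(z>18)&(z<85)&(x>350)&(x<650)&(y>120)&(y<520)):
    r=cv2.minAreaRect(q[:,:2].astype(np.float32));print(len(q),np.round(r[0]),np.round(r[1]),round(r[2],1),np.percentile(q[:,2],98))
E
python3 -m inch '[[[0,0,-30],[0,0,0]],[[0,0,-75],[0,0,0]],[[0,0,-115],[0,0,0]],[[0,0,-140],[0,0,0]],[[0,0,-155],[0,0,0]],[[0,0,-163],[0,0,0]],[[0,0,-166],[0,0,0]],[[0,0,-166],[0,0,0]]]'; python3 st.py
```

```text
1035 [492. 399.] [ 62. 145.] 72.2 69.47367511288715
t: 43.85
position: [500.2, 239.2, 38.7]
ee_rot: [0.997, -0.073, 0.001, -0.0]
wrist_force: [0.5, 0.6, -0.1]
width: 0.677
gripper_force: 64.9
t 43.85 q [0.37 0.47 1.92 0.   0.76 2.08] p [500.2 239.2  38.7] yaw_y -98.3 toolz [ 0.001  0.001 -1.   ] F [ 0.5  0.6 -0.1] w 0.677 g 64.9
```

```bash

python3 -m inch '[[[0,0,-1.5],[0,0,0]],[[0,0,-3],[0,0,0]],[[0,0,-3.3],[0,0,0]],[[0,0,-3.3],[0,0,0]]]'; python3 st.py
```

```text
t: 44.35
position: [499.8, 239.1, 35.2]
ee_rot: [0.997, -0.072, 0.0, -0.0]
wrist_force: [-1.6, -0.6, 2.0]
width: 0.671
gripper_force: 65.2
t 44.35 q [0.37 0.47 1.92 0.   0.75 2.08] p [499.8 239.1  35.2] yaw_y -98.3 toolz [ 0.001  0.    -1.   ] F [-1.6 -0.6  2. ] w 0.671 g 65.2
```

```bash

python3 -m inch '[[[0,0,0],[0,0,0]],[[0,0,0],[0,0,0]],[[0,0,0],[0,0,0]],[[0,0,30],[0,0,0]],[[0,0,80],[0,0,0]],[[0,0,130],[0,0,0]],[[0,0,180],[0,0,0]],[[0,-40,230],[0,0,0]],[[0,-90,270],[0,0,0]],[[0,-140,310],[0,0,0]],[[0,-190,330],[0,0,0]],[[0,-210,330],[0,0,0]]]' 100
python3 -m inch '[[[-60,-20,0],[0,0,0.15]],[[-80,-40,0],[0,0,0.15]],[[-80,-40,0],[0,0,0.15]],[[-80,-40,0],[0,0,0.15]]]';python3 st.py
python3 - <<'E'
from h import *
a=cam('scene','fin_s.png');w=cam('wrist','fin_w.png');t=cam('top','fin_t.png')
u=proj(w,[[507,-11,135]])[0];print(u)
x,y=np.clip(u.astype(int),90,[421,293])
cv2.imwrite('pics/fin.png',np.hstack([cv2.resize(a['img'],(480,360)),cv2.resize(w['img'][y-90:y+90,x-75:x+75],(300,360))]))
E
```

```text
t: 45.85
position: [500.5, 26.4, 367.7]
ee_rot: [0.997, -0.074, 0.003, 0.0]
wrist_force: [0.2, -0.3, 0.1]
width: 0.999
gripper_force: 0.0
t: 46.35
position: [420.1, -10.8, 365.0]
ee_rot: [1.0, 0.002, 0.001, -0.0]
wrist_force: [0.0, 0.1, -1.5]
width: 0.999
gripper_force: 0.0
t 46.35 q [-0.13 -0.2   1.94  0.    1.4   1.44] p [420.1 -10.8 365. ] yaw_y -89.7 toolz [ 0.001  0.001 -1.   ] F [ 0.   0.1 -1.5] w 0.999 g 0.0
[256.45014429  89.45069906]
```

View pics/fin.png

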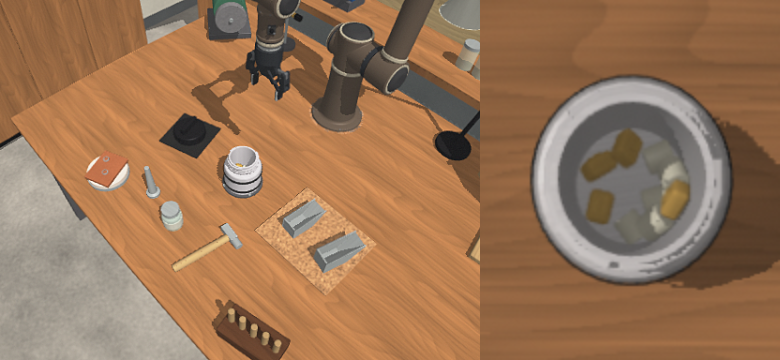

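The final view shows 4 castings in the barrel at about (600,163), (628,147), (600,206) and (675,200). Five media pieces are in there too, at about (660,155), (672,175), (655,200), (658,218) and (632,222). The cap is bar-up on the mat at (190,130), both empty cups stand on the cork, and the bystanders are untouched.

```bash
python3 -c "
from cell import bot
print(bot.finish_job())"
```

```text
the job is handed in; nothing more can be done
None
```

I handed the job in at about 46 s: the cap lies bar side up on the rubber mat, all 5 media and then all 4 castings are in the barrel, both empty cups stand upright on the cork mat, and the hammer, mandrel and jar are undisturbed.

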